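# Lay out the sample line for labelling and sealing

### The arm

A 6-joint arm with a two-finger parallel gripper is mounted at the origin on a cart in front of the work surface, level with it; the furniture and walls round the work are solid. World frame = base frame: x ahead of the robot, y to its left, z up, the work surface at z = 0. Lengths are in m, angles in degrees, forces in N, time in s.
With the tool pointing down it reaches from about 0.4 to 0.825 m from the base axis. Payload 7 kg.
Tool frame: the origin (TCP) lies midway between the tips of the shut fingers; the grasp point (between the pads) lies 19 mm behind it (ctrl.grip_point_offset is the distance from the TCP to the grasp point, in m); x points along the fingers, y is the direction in which the jaws open and shut, and the axes are right-handed (so a half turn about x gives the same grasp; the last joint's range is limited). The gripper opens to 88 mm and grips with 3 to 60 N. Pads are 19 mm wide; open, the fingers measure 130 mm over their backs; the gripper's body (78 mm by 193 mm) begins 47 mm behind the grasp point.
Start: joints at [90.418, 20.546, 0.682, 0, -70.136, -16.507], TCP at [0.187, 0.649, 0.227] pointing down, gripper open.
Joint ranges: [-176.03, 176.03], [-82.01, 121.73], [-58.28, 71.71], [-173.87, 95.51], [-174.79, -0.11], [-173.66, 173.66]. Speed limits (degrees/s): [136.94, 136.94, 172.46, 180, 180, 180].

### API

Orientations are given as [roll, pitch, yaw] about the fixed x, y, z axes, in that order (R = Rz(yaw) Ry(pitch) Rx(roll)).
In Python, from plant import ctrl gives the robot as it stands.
- The arm moves only by the tool drive_tool, never from a script. Its argument "plan" is a list of rows, each a list of 3 entries, a list of its own where there are three numbers: the shift along the tool's x, y, z in m, then the turn, a rotation vector about the tool's x, y, z in degrees, then the opening, from 0 (shut) to 1 (fully open). In form: [[[dx, dy, dz], [wx, wy, wz], grip], ...]. A call has 1 to 20 rows; each row is the pose to reach, as a shift and turn from the pose measured when the call began, along the tool's axes at that moment; what a row does not reach only later rows make up. A row lasts 1/12 s, in which the tool goes at most 41.7 mm and 7.16 degrees, less where a joint would pass 70% of its speed; a pose out of reach is approached as far as the arm can. A call with a gripper value outside its range is refused whole. The fingers move at their own pace and stop on an object; the grip force is fixed at half the most. Time passes only in rows, so rows that repeat a pose let the fingers close. It gives the time, the measured TCP pose, the force and the opening at its end, in the units of the state.
- ctrl.get_obs(): the state, without advancing time (a new reading comes with each control period).
- ctrl.snapshot(name): name is "side" or "top"; returns the picture (400x640x3 uint8, blue, green, red); there is no depth.
- ctrl.get_calibration(name): a dict with "fx", "fy", "cx", "cy" (pixels), "dist_coeffs" ([k1, k2, p1, p2, k3] as OpenCV has them; the pictures are not rectified), "R" (3x3) and "t" (3): a world point X has camera coordinates R X + t. Camera axes: x right, y down, z forward; pixel columns grow to the right and rows downward; lengths in m; the calibration is good to about 2 mm. A picture is of the moment at which its call begins. get_calibration takes no time and is no camera call.
- ctrl.close_job(): hands the job in, once; it reports no verdict.
Trained networks look in the newest picture that a camera, given by its name, has taken for a name from the list of things; names that differ only in an ending like _2 or _b are one class to them, and where a whole thing is asked for, a point or a joint stands for the part that bears it (a point fixed in the world has none). Each returns a list of dicts, best first, with "confidence" (0 to 1); they miss things now and then, are a little off and sometimes report something else, mostly with a low value. They report only what shows in the picture. A call takes as long as a camera call. They do not tell look-alikes from the thing itself.
- ctrl.cut_out(camera, name): "pixels" (400x640 bool, what is visible of it) and "pixel" ([column, row] in pixels, amid what is visible of it).
- ctrl.landmark_of(camera, name): "pixel" ([column, row] in pixels: a listed point, or the origin of a listed thing).
The state is a dict: "clock": time; "joint_pos": joint angles; "qvel": joint speeds; "tau": joint torques, N m; "tool_pos": TCP position; "orientation": TCP orientation; "force": force on the tool from outside, world axes, zero at the start; "moment": the same for the moment, N m; "opening": finger opening in m.
Only numpy, scipy, OpenCV 4.12 (cv2) and the standard library are available. Lean on these libraries where they do the work, as an engineer would, in place of code of your own. Each camera call takes 0.05 s, during which the arm holds its last target. There are 200 camera calls.

### The job

Lay out the samples for labelling and sealing: stand the red-, blue- and white-capped vials upright in a straight line between the bench timer and the carton of sealing film, red nearest the timer, blue in the middle and white nearest the carton, with their centres a quarter, half and three quarters of the way from the timer's centre to the carton's centre. Lay the yellow roll of label tape flat and centred on top of the carton; leave the black-capped vial, the beaker and the brown bottle where they stand.

Things in the scene. Friction and masses are not known exactly. Their poses are not given: they have to be found in the camera images.
- timer: white bench timer with a grey display and three buttons, 60 (x) x 62 (y) x 29 (z) mm, fixed, one end of the line; origin at the centre of its underside on the table. Its y axis runs along the line; the carton may stand to its left or its right.
- film_box: white, red and black carton of sealing film, 115 mm long, 50 mm wide, flat top 50 mm above the table, fixed, the other end of the line; origin at the centre of its underside on the table. Its y axis runs along its 115 mm length, which lies across the line, its x axis along the line. Its centre is always 320 mm from the timer's centre.
- vial_red: Red-capped glass vial, round body 24 mm in diameter up to 43 mm, screw cap 20 mm in diameter on top, 51 mm tall in all, about 20 g, loose, standing upright on the table; origin at the centre of its underside, z up its axis. 
- vial_blue: Blue-capped glass vial, round body 24 mm in diameter up to 43 mm, screw cap 20 mm in diameter on top, 51 mm tall in all, about 20 g, loose, standing upright on the table; origin at the centre of its underside, z up its axis. 
- vial_white: White-capped glass vial, round body 24 mm in diameter up to 43 mm, screw cap 20 mm in diameter on top, 51 mm tall in all, about 20 g, loose, standing upright on the table; origin at the centre of its underside, z up its axis. 
- label_tape: yellow roll of label tape, flat ring 55 mm in diameter and 19 mm thick, about 60 g, loose, lying flat on the table; origin at the centre of its underside, z up through the hole. It can be gripped across its 55 mm outside.
- vial_black: Bystander, stays: black-capped glass vial, round body 24 mm in diameter up to 43 mm, screw cap 20 mm in diameter on top, 51 mm tall in all, about 20 g, loose, standing upright on the table; origin at the centre of its underside, z up its axis. It starts in the same row as the things to be moved.
- beaker: Bystander, stays: clear glass beaker, 46 mm in diameter, 58 mm tall, loose, behind the line; origin at the centre of its underside.
- dropper: Bystander, stays: small brown glass bottle with a black cap, 37 mm in diameter, 85 mm tall, loose, behind the line; origin at the centre of its underside.
There are look-alikes about, which are no part of the job. Of the things shaped like the label_tape, the yellow one is meant.

How it is judged (in metres and radians):
At the end, for the whole second after the job is handed in: Red, blue and white vials stand upright on the table, centres 80, 160 and 240 mm along the line from the timer's to the carton's centre, within 15 mm along and across it; the tape lies flat on the carton, centres within 15 mm; all at rest (horizontal distance between vial_red and timer between 0.065 and 0.095 m and horizontal distance between vial_red and film_box between 0.225 and 0.255 m and x of vial_red in the frame of timer between -0.015 and 0.015 m and height (world z) of vial_red between -0.004 and 0.006 m and angle between each of vial_red, vial_blue, vial_white, label_tape's own z axis and vertical below 0.12 rad and linear speed of each of vial_red, vial_blue, vial_white, label_tape below 0.02 m/s and horizontal distance between vial_blue and timer between 0.145 and 0.175 m and horizontal distance between vial_blue and film_box between 0.145 and 0.175 m and x of vial_blue in the frame of timer between -0.015 and 0.015 m and height (world z) of vial_blue between -0.004 and 0.006 m and horizontal distance between vial_white and timer between 0.225 and 0.255 m and horizontal distance between vial_white and film_box between 0.065 and 0.095 m and x of vial_white in the frame of timer between -0.015 and 0.015 m and height (world z) of vial_white between -0.004 and 0.006 m and horizontal distance between label_tape and film_box below 0.015 m and height (world z) of label_tape between 0.045 and 0.056 m); the robot touches nothing.
It fails at once if the black-capped vial is pushed more than 15 mm or tipped over (distance of vial_black from where it was at the start of the episode above 0.015 m or angle between vial_black's own z axis and vertical above 0.35 rad).
It fails at once if the beaker is pushed more than 15 mm or tipped over (distance of beaker from where it was at the start of the episode above 0.015 m or angle between beaker's own z axis and vertical above 0.35 rad).
It fails at once if the brown dropper bottle is pushed more than 15 mm or tipped over (distance of dropper from where it was at the start of the episode above 0.015 m or angle between dropper's own z axis and vertical above 0.35 rad).
It also fails if it takes over 112 s, if anything falls off the work surface, if the arm or the gripper's body presses on something with over 40 N, if the wrist force passes 120 N, or if a joint passes its speed limit or range.

## Working session

There is one attempt and no reset: what is moved stays moved. The work goes in short steps, Python scripts to look and compute and a tool call to move; the robot and the scene stay as the last step left them, time stands still between calls to the robot, and variables do not carry over. Pictures are saved under pics/ and viewed, about 12 in all and at most 16, crops included, and the job is handed in when it is done.

Besides the shell and the picture viewer there is one more tool, called as name([rows], argument=value, ...), one row to a line, values as JSON. drive_tool: Moves the arm, as the interface text tells. Its arguments: {"type":"object","properties":{"plan":{"type":"array","items":{"type":"array"}}},"required":["plan"]}

```bash
ls; mkdir -p pics
cat > h.py <<'E'
import numpy as np, cv2
from plant import ctrl
def ray(cam,px,z):
    c=ctrl.get_calibration(cam);K=np.array([[c['fx'],0,c['cx']],[0,c['fy'],c['cy']],[0,0,1]])
    p=cv2.undistortPoints(np.array([[px]],float),K,np.array(c['dist_coeffs']))[0,0]
    R=np.array(c['R']);t=np.array(c['t']);o=-R.T@t;d=R.T@np.array([p[0],p[1],1])
    return o+d*(z-o[2])/d[2]
def proj(cam,X):
    c=ctrl.get_calibration(cam);K=np.array([[c['fx'],0,c['cx']],[0,c['fy'],c['cy']],[0,0,1]])
    return cv2.projectPoints(np.array([X],float),cv2.Rodrigues(np.array(c['R']))[0],np.array(c['t'],float),K,np.array(c['dist_coeffs']))[0][0,0]
E
python3 - <<'E'
from h import *
for n in('top','side'):
    cv2.imwrite(f'pics/{n}0.png',ctrl.snapshot(n))
    c=ctrl.get_calibration(n);R=np.array(c['R']);print(n,(-R.T@np.array(c['t'])).round(3),R.round(2).tolist(),c['fx'])
    for o in 'timer film_box vial_red label_tape beaker dropper'.split():
        for d in ctrl.landmark_of(n,o): print(n,o,np.round(d['pixel']),round(d['confidence'],2),ray(n,d['pixel'],0).round(3))
print(ctrl.get_obs())
E
```

```text
pics
top [0.327 0.    1.532] [[0.02, -1.0, -0.0], [-0.98, -0.02, -0.18], [0.17, 0.01, -0.98]] 509.3343994282416
top timer [245. 196.] 0.92 [0.601 0.22  0.   ]
top film_box [351. 198.] 0.96 [ 0.598 -0.107  0.   ]
top vial_red [276. 240.] 0.49 [0.466 0.121 0.   ]
top label_tape [412. 256.] 0.7 [ 0.426 -0.287  0.   ]
top label_tape [393. 226.] 0.7 [ 0.515 -0.233  0.   ]
top label_tape [420. 220.] 0.64 [ 0.534 -0.315  0.   ]
top label_tape [378. 268.] 0.51 [ 0.389 -0.186  0.   ]
top beaker [302. 134.] 0.54 [0.799 0.05  0.   ]
top dropper [358. 136.] 0.59 [ 0.794 -0.128  0.   ]
side [0.184 0.564 0.627] [[-0.81, -0.59, 0.0], [-0.38, 0.52, -0.76], [0.45, -0.62, -0.64]] 381.15295916349385
side timer [261. 270.] 0.73 [0.598 0.213 0.   ]
side timer [337. 275.] 0.7 [0.46  0.129 0.   ]
side film_box [344. 194.] 0.93 [ 0.599 -0.105  0.   ]
side vial_red [398. 209.] 0.7 [ 0.455 -0.138  0.   ]
side vial_red [337. 274.] 0.59 [0.462 0.127 0.   ]
side label_tape [398. 186.] 0.88 [ 0.499 -0.219  0.   ]
side label_tape [286. 167.] 0.72 [ 0.803 -0.11   0.   ]
side label_tape [434. 184.] 0.68 [ 0.425 -0.2
[... 165 characters left out ...]
   ]
side dropper [286. 168.] 0.52 [ 0.799 -0.106  0.   ]
{'clock': 0.7, 'joint_pos': array([ 9.04179255e+01,  2.05452059e+01,  6.81452555e-01, -5.62032845e-04,
       -7.01356701e+01, -1.65075922e+01]), 'qvel': array([ 0.09205145,  0.02537514, -0.0141371 , -0.00280657, -0.0761383 ,
        0.02550013]), 'tau': array([ 1.33892478e-03, -5.82168639e+01,  2.93243641e+01,  7.00091198e+00,
        1.25487795e-02, -2.53249488e-05]), 'tool_pos': array([0.18707103, 0.64853154, 0.22656866]), 'orientation': array([-30.97801327,  89.9992178 , 132.93212907]), 'force': array([ 0.35473075,  0.13565971, -0.21222235]), 'moment': array([-0.03153475,  0.03271993,  0.03095015]), 'opening': 0.08770184208585416}
```

Run:
```python
import cv2
a=cv2.imread('pics/top0.png')[100:300,220:470];cv2.imwrite('pics/topc.png',cv2.resize(a,None,fx=3,fy=3,interpolation=cv2.INTER_CUBIC))
a=cv2.imread('pics/side0.png')[140:340,200:466];cv2.imwrite('pics/sidec.png',cv2.resize(a,None,fx=3,fy=3,interpolation=cv2.INTER_CUBIC))
```

```text
(no output)
```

View pics/topc.png

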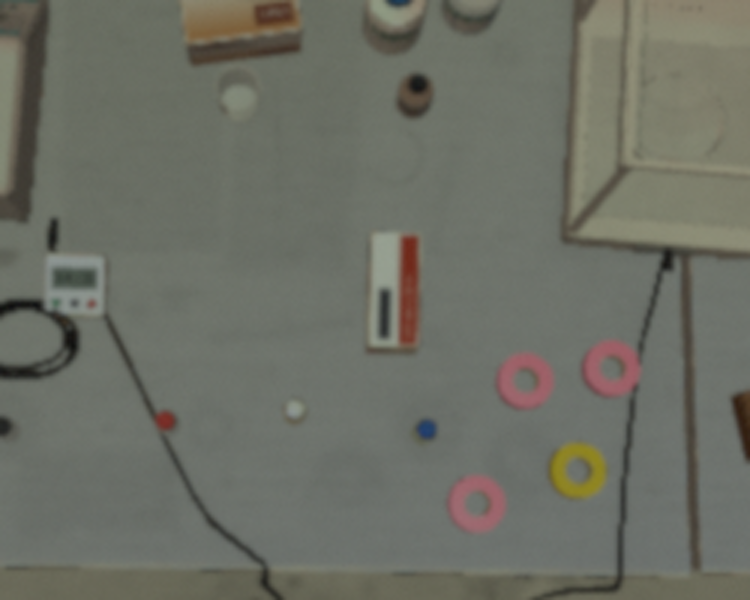

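View pics/sidec.png

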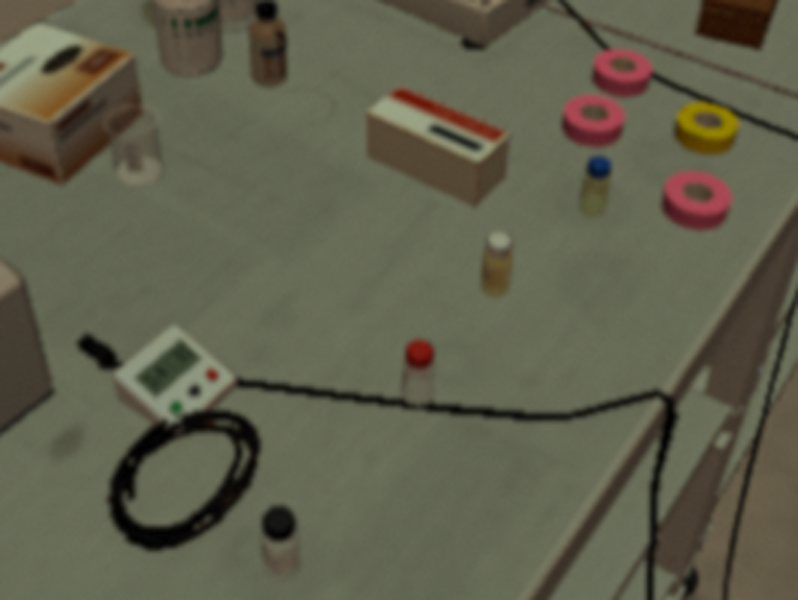

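The top crop shows the timer at full px (245,195), the carton at (351,197), and the caps: red (275,240), white (318,236), blue (362,243) and black (221,242). There are four tapes. The ones at (395,227), (423,222) and (379,268) are pink. Only the one at (413,257) is yellow, so that is the one meant, and the side crop shows the same. Next I'll measure positions.

```bash
cat >> h.py <<'E'
from scipy.spatial.transform import Rotation as Ro
def blob(cam,im,guess,z,r,f):
    u,v=np.round(proj(cam,guess)).astype(int);w=im[v-r:v+r+1,u-r:u+r+1].astype(float)
    g=np.clip(f(w[...,0],w[...,1],w[...,2]),0,None);g[g<.4*g.max()]=0
    y,x=np.mgrid[-r:r+1,-r:r+1];return ray(cam,[u+(g*x).sum()/g.sum(),v+(g*y).sum()/g.sum()],z)
F=dict(red=lambda b,g,r:r-np.maximum(b,g)-20,blue=lambda b,g,r:b-np.maximum(r,g)-15,white=lambda b,g,r:np.minimum(b,r)-np.median(np.minimum(b,r))-15,
 yellow=lambda b,g,r:np.minimum(r,g)-b-25)
def delta(t,yaw=None):
    "tool-frame shift to TCP target; tool-x turn to make jaw axis at yaw (mod 180)"
    o=ctrl.get_obs();R=Ro.from_euler('xyz',o['orientation'],degrees=True);M=R.as_matrix()
    j=np.degrees(np.arctan2(M[1,1],M[0,1]))
    w=None if yaw is None else (lambda a:-((a+90)%180-90))(yaw-j)
    return 'shift',R.inv().apply(np.array(t)-o['tool_pos']).round(4),'jawyaw',j.round(1),'wx',w,'tcp',o['tool_pos'].round(4),'open',round(o['opening'],4),'j6',o['joint_pos'][5].round(1),o['clock']
E
python3 - <<'E'
from h import *
for cam,P in(('top',[(245,196)]),('side',[])):
    im=ctrl.snapshot(cam)
    for n,g,z in(('red',(.455,.12,.049),.05),('white',(.46,-.01,.049),.05),('blue',(.455,-.14,.049),.05),('yellow',(.426,-.288,.015),.0145)):
        print(cam,n,blob(cam,im,g,z,11 if n=='yellow' else 6,F[n]).round(4))
c=lambda x,y:((x+.5)/3-.5+220,(y+.5)/3-.5+100)
print('box',[ray('top',c(*p),.05).round(3)[:2] for p in((371,232),(421,235),(418,349),(367,347))])
print('timer',[ray('top',c(*p),.029).round(3)[:2] for p in((45,254),(104,254),(106,314),(45,314))])
for n in('top','side'):
  for o in('beaker','dropper','timer','film_box','vial_black'):
    for d in ctrl.landmark_of(n,o)[:2]: print(n,o,ray(n,d['pixel'],0).round(3),round(d['confidence'],2))
print(Ro.from_euler('xyz',ctrl.get_obs()['orientation'],degrees=True).as_matrix().round(3))
print(delta((.46,.12,.15),0))
E
```

```text
top red [0.4621 0.12   0.05  ]
top white [ 0.4752 -0.0051  0.05  ]
top blue [ 0.4575 -0.1337  0.05  ]
top yellow [ 0.4229 -0.2862  0.0145]
side red [0.46   0.1227 0.05  ]
side white [ 0.4719 -0.0067  0.05  ]
side blue [ 0.4557 -0.1316  0.05  ]
side yellow [ 0.4209 -0.2863  0.0145]
box [array([ 0.652, -0.079]), array([ 0.65 , -0.129]), array([ 0.536, -0.126]), array([ 0.537, -0.076])]
timer [array([0.629, 0.247]), array([0.63 , 0.187]), array([0.569, 0.183]), array([0.568, 0.244])]
top beaker [0.459 0.268 0.   ] 0.73
top beaker [0.798 0.053 0.   ] 0.59
top dropper [ 0.795 -0.129  0.   ] 0.49
top timer [0.618 0.216 0.   ] 0.87
top film_box [ 0.593 -0.102  0.   ] 0.9
top vial_black [0.452 0.269 0.   ] 0.58
side beaker [0.788 0.069 0.   ] 0.97
side dropper [ 0.802 -0.113  0.   ] 0.67
side dropper [ 0.453 -0.148  0.   ] 0.29
side timer [0.606 0.216 0.   ] 0.59
side film_box [ 0.596 -0.103  0.   ] 0.88
side film_box [ 0.464 -0.137  0.   ] 0.23
side vial_black [0.457 0.272 0.   ] 0.55
[[-0.    -0.277 -0.961]
 [-0.    -0.961  0.277]
 [-1.     0.    -0.   ]]
('shift', array([ 0.0766,  0.4322, -0.4087]), 'jawyaw', np.float64(-106.1), 'wx', np.float64(73.91132821589298), 'tcp', array([0.1871, 0.6485, 0.2266]), 'open', 0.0876, 'j6', np.float64(-16.5), 1.3)
```

drive_tool([
  [[0.077,0.431,-0.409],[74,0,0],0.7],
  [[0.077,0.431,-0.409],[74,0,0],0.7],
  [[0.077,0.431,-0.409],[74,0,0],0.7],
  [[0.077,0.431,-0.409],[74,0,0],0.7],
  [[0.077,0.431,-0.409],[74,0,0],0.7],
  [[0.077,0.431,-0.409],[74,0,0],0.7],
  [[0.077,0.431,-0.409],[74,0,0],0.7],
  [[0.077,0.431,-0.409],[74,0,0],0.7],
  [[0.077,0.431,-0.409],[74,0,0],0.7],
  [[0.077,0.431,-0.409],[74,0,0],0.7],
  [[0.077,0.431,-0.409],[74,0,0],0.7],
  [[0.077,0.431,-0.409],[74,0,0],0.7],
  [[0.077,0.431,-0.409],[74,0,0],0.7],
  [[0.077,0.431,-0.409],[74,0,0],0.7],
  [[0.077,0.431,-0.409],[74,0,0],0.7],
  [[0.077,0.431,-0.409],[74,0,0],0.7],
  [[0.077,0.431,-0.409],[74,0,0],0.7],
  [[0.077,0.431,-0.409],[74,0,0],0.7],
  [[0.077,0.431,-0.409],[74,0,0],0.7],
  [[0.077,0.431,-0.409],[74,0,0],0.7],
])

```text
clock: 2.97
tool_pos: [0.4604, 0.122, 0.1498]
orientation: [-51.5, 90.0, 38.5]
force: [-0.3, 0.6, -0.4]
opening: 0.0613
```

Run:
```python
from h import *
print(delta((.461,.121,.014),0), ctrl.get_obs()['orientation'])
print(Ro.from_euler('xyz',ctrl.get_obs()['orientation'],degrees=True).as_matrix().round(3))
cv2.imwrite('pics/s1.png',ctrl.snapshot('side'))
```

```text
('shift', array([ 0.1358, -0.0005, -0.0011]), 'jawyaw', np.float64(-180.0), 'wx', np.float64(0.006056214551222183), 'tcp', array([0.4604, 0.122 , 0.1498]), 'open', 0.0613, 'j6', np.float64(-38.6), 2.9667) [-51.5359726   89.9672901   38.47008816]
[[ 0. -1. -0.]
 [ 0. -0.  1.]
 [-1. -0.  0.]]
```

View pics/s1.png

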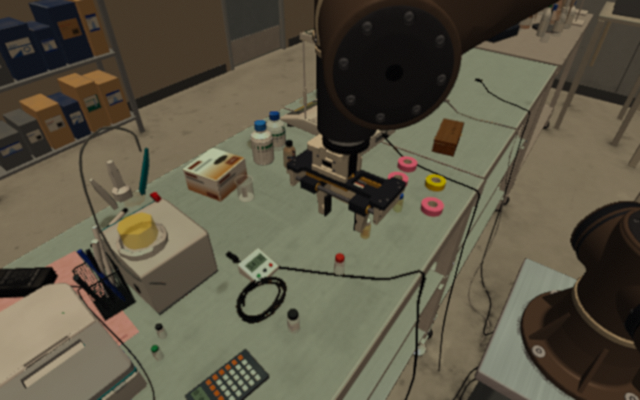

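The fingers are above the red vial at px (340,258), with the jaws along world x. Tool axes are now x=-Z, y=-X, z=+Y. I'll grip red.

drive_tool([
  [[0.04,-0.0005,-0.001],[0,0,0],0.7],
  [[0.08,-0.0005,-0.001],[0,0,0],0.7],
  [[0.11,-0.0005,-0.001],[0,0,0],0.7],
  [[0.135,-0.0005,-0.001],[0,0,0],0.7],
  [[0.135,-0.0005,-0.001],[0,0,0],0.7],
  [[0.135,-0.0005,-0.001],[0,0,0],0.7],
  [[0.135,-0.0005,-0.001],[0,0,0],0.0],
  [[0.135,-0.0005,-0.001],[0,0,0],0.0],
  [[0.135,-0.0005,-0.001],[0,0,0],0.0],
  [[0.135,-0.0005,-0.001],[0,0,0],0.0],
  [[0.135,-0.0005,-0.001],[0,0,0],0.0],
  [[0.135,-0.0005,-0.001],[0,0,0],0.0],
  [[0.135,-0.0005,-0.001],[0,0,0],0.0],
  [[0.135,-0.0005,-0.001],[0,0,0],0.0],
  [[0.115,-0.0005,-0.001],[0,0,0],0.0],
  [[0.08,-0.0005,-0.001],[0,0,0],0.0],
  [[0.05,-0.0005,-0.001],[0,0,0],0.0],
  [[0.05,-0.0005,-0.001],[0,0,0],0.0],
])

```text
clock: 4.52
tool_pos: [0.4639, 0.1227, 0.1051]
orientation: [-60.8, 89.5, 29.2]
force: [1.0, -0.4, 0.5]
opening: 0.0216
```

Run:
```python
from h import *
print(delta((.5975,.1365,.015),0), ctrl.get_obs()['force'])
cv2.imwrite('pics/s2.png',cv2.resize(ctrl.snapshot('side')[150:350,200:460],None,fx=3,fy=3))
```

```text
('shift', array([ 0.0912, -0.1329,  0.0132]), 'jawyaw', np.float64(-179.9), 'wx', np.float64(0.0798430323447974), 'tcp', array([0.4639, 0.1227, 0.1051]), 'open', 0.0216, 'j6', np.float64(-38.4), 4.5167) [ 1.01964941 -0.37974906  0.51671269]
```

View pics/s2.png

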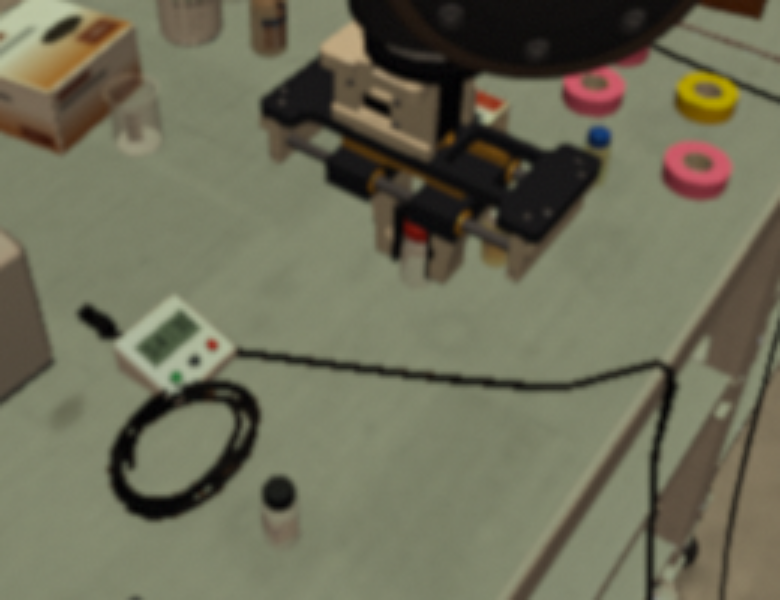

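drive_tool([
  [[0,-0.033,0.003],[0,0,0],0],
  [[0,-0.067,0.006],[0,0,0],0],
  [[0,-0.1,0.01],[0,0,0],0],
  [[0,-0.133,0.013],[0,0,0],0],
  [[0,-0.133,0.013],[0,0,0],0],
  [[0.03,-0.133,0.013],[0,0,0],0],
  [[0.06,-0.133,0.013],[0,0,0],0],
  [[0.08,-0.133,0.013],[0,0,0],0],
  [[0.0885,-0.133,0.013],[0,0,0],0],
  [[0.0885,-0.133,0.013],[0,0,0],0],
  [[0.0885,-0.133,0.013],[0,0,0],0],
  [[0.0885,-0.133,0.013],[0,0,0],0],
])

```text
clock: 5.57
tool_pos: [0.5959, 0.1355, 0.0145]
orientation: [-54.6, 89.7, 35.5]
force: [1.0, 0.1, -0.7]
opening: 0.0222
```

```bash
cat >> h.py <<'E'
def turn(jaw=180):
    "rotvec (tool axes, deg) to tool straight down with tool y at world yaw jaw"
    R=Ro.from_euler('xyz',ctrl.get_obs()['orientation'],degrees=True);a=np.radians(jaw)
    y=np.array([np.cos(a),np.sin(a),0]);x=np.array([0,0,-1.]);T=Ro.from_matrix(np.c_[x,y,np.cross(x,y)])
    return (R.inv()*T).as_rotvec(degrees=True).round(2)
E
python3 - <<'E'
from h import *
print(delta((.5975,.1365,.0145)), turn(),ctrl.get_obs()['force'])
E
```

```text
('shift', array([ 0.    , -0.0016,  0.001 ]), 'jawyaw', np.float64(-180.0), 'wx', None, 'tcp', array([0.5959, 0.1355, 0.0145]), 'open', 0.0222, 'j6', np.float64(-31.0), 5.5667) [0.03 0.19 0.27] [ 0.96614643  0.06244616 -0.70791257]
```

drive_tool([
  [[0,0,0],[0,0,0],0.6],
  [[0,0,0],[0,0,0],0.6],
  [[0,0,0],[0,0,0],0.6],
  [[0,0,0],[0,0,0],0.6],
  [[0,0,0],[0,0,0],0.6],
  [[-0.03,0,0],[0,0.2,0.3],0.6],
  [[-0.06,0,0],[0,0.2,0.3],0.6],
  [[-0.0955,0,0],[0,0.2,0.3],0.6],
  [[-0.0955,0.139,-0.2675],[0,0.2,0.3],0.7],
  [[-0.0955,0.139,-0.2675],[0,0.2,0.3],0.7],
  [[-0.0955,0.139,-0.2675],[0,0.2,0.3],0.7],
  [[-0.0955,0.139,-0.2675],[0,0.2,0.3],0.7],
  [[-0.0955,0.139,-0.2675],[0,0.2,0.3],0.7],
  [[-0.0955,0.139,-0.2675],[0,0.2,0.3],0.7],
  [[-0.0955,0.139,-0.2675],[0,0.2,0.3],0.7],
  [[-0.0955,0.139,-0.2675],[0,0.2,0.3],0.7],
  [[-0.0955,0.139,-0.2675],[0,0.2,0.3],0.7],
  [[-0.0955,0.139,-0.2675],[0,0.2,0.3],0.7],
  [[-0.0955,0.139,-0.2675],[0,0.2,0.3],0.7],
])

```text
clock: 7.15
tool_pos: [0.4573, -0.132, 0.1087]
orientation: [-98.9, 90.0, -8.9]
force: [0.7, 0.9, -0.4]
opening: 0.0612
```

Run:
```python
from h import *
print(delta((.457,-.1325,.0148)), turn())
im=ctrl.snapshot('side');print(blob('side',im,(.5965,.136,.049),.05,6,F['red']))
cv2.imwrite('pics/s3.png',cv2.resize(im[150:350,200:460],None,fx=3,fy=3))
```

```text
('shift', array([ 0.0939,  0.0003, -0.0004]), 'jawyaw', np.float64(-180.0), 'wx', None, 'tcp', array([ 0.4573, -0.132 ,  0.1087]), 'open', 0.0612, 'j6', np.float64(-7.6), 7.15) [ 0.03 -0.    0.02]
[0.59427558 0.1368688  0.05      ]
```

View pics/s3.png

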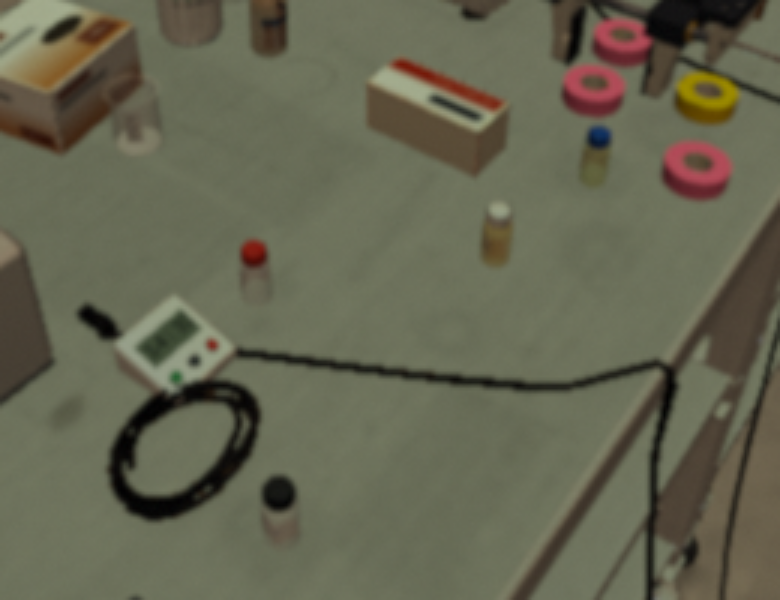

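Red stands upright at crop (254,272), about (0.595, 0.137). Next I'll grip blue, lift it and carry it above the middle of the line.

drive_tool([
  [[0.035,0,0],[0,0,0],0.65],
  [[0.07,0,0],[0,0,0],0.65],
  [[0.094,0,0],[0,0,0],0.65],
  [[0.094,0,0],[0,0,0],0.65],
  [[0.094,0,0],[0,0,0],0.65],
  [[0.094,0,0],[0,0,0],0],
  [[0.094,0,0],[0,0,0],0],
  [[0.094,0,0],[0,0,0],0],
  [[0.094,0,0],[0,0,0],0],
  [[0.094,0,0],[0,0,0],0],
  [[0.094,0,0],[0,0,0],0],
  [[0.094,0,0],[0,0,0],0],
  [[0.094,0,0],[0,0,0],0],
  [[0.07,0,0],[0,0,0],0],
  [[0.035,0,0],[0,0,0],0],
  [[0,0,0],[0,0,0],0],
  [[-0.03,0,0],[0,0,0],0],
  [[-0.03,0,0],[0,0,0],0],
  [[-0.03,0,0],[0,0,0],0],
])

```text
clock: 8.78
tool_pos: [0.4584, -0.1316, 0.1405]
orientation: [-83.1, 89.7, 7.0]
force: [-0.2, -0.0, -0.5]
opening: 0.0216
```

Run:
```python
from h import *
print(delta((.5965,.0565,.0155)), turn())
```

```text
('shift', array([ 0.1257, -0.1377,  0.1879]), 'jawyaw', np.float64(-179.9), 'wx', None, 'tcp', array([ 0.4584, -0.1316,  0.1405]), 'open', 0.0216, 'j6', np.float64(-7.6), 8.7833) [0.06 0.03 0.25]
```

drive_tool([
  [[0,-0.022,0.03],[0,0,0.2],0],
  [[0,-0.044,0.06],[0,0,0.2],0],
  [[0,-0.066,0.09],[0,0,0.2],0],
  [[0,-0.088,0.12],[0,0,0.2],0],
  [[0,-0.11,0.15],[0,0,0.2],0],
  [[0,-0.138,0.188],[0,0,0.2],0],
  [[0,-0.138,0.188],[0,0,0.2],0],
  [[0,-0.138,0.188],[0,0,0.2],0],
  [[0.03,-0.138,0.188],[0,0,0.2],0],
  [[0.06,-0.138,0.188],[0,0,0.2],0],
  [[0.09,-0.138,0.188],[0,0,0.2],0],
  [[0.115,-0.138,0.188],[0,0,0.2],0],
  [[0.1245,-0.138,0.188],[0,0,0.2],0],
  [[0.1245,-0.138,0.188],[0,0,0.2],0],
  [[0.1245,-0.138,0.188],[0,0,0.2],0],
  [[0.1245,-0.138,0.188],[0,0,0.2],0],
])

```text
clock: 10.12
tool_pos: [0.5964, 0.0561, 0.0166]
orientation: [-51.8, 90.0, 38.3]
force: [-0.1, -0.4, 0.2]
opening: 0.0218
```

Run:
```python
from h import *
print(delta((.5965,.0565,.0148)), turn())
print(delta((.4735,-.006,.11)), ctrl.get_obs()['force'])
```

```text
('shift', array([ 0.0018, -0.0001,  0.0004]), 'jawyaw', np.float64(-180.0), 'wx', None, 'tcp', array([0.5964, 0.0561, 0.0166]), 'open', 0.0218, 'j6', np.float64(-24.0), 10.1167) [0.04 0.02 0.02]
('shift', array([-0.0935,  0.1229, -0.062 ]), 'jawyaw', np.float64(-180.0), 'wx', None, 'tcp', array([0.5964, 0.0561, 0.0166]), 'open', 0.0218, 'j6', np.float64(-24.0), 10.1167) [-0.14822194 -0.38266844  0.23893695]
```

Lower the last 1.5 mm, release, rise and move above white.

drive_tool([
  [[0.0015,0,0],[0,0,0],0],
  [[0.0015,0,0],[0,0,0],0],
  [[0.0015,0,0],[0,0,0],0],
  [[0.0015,0,0],[0,0,0],0.6],
  [[0.0015,0,0],[0,0,0],0.6],
  [[0.0015,0,0],[0,0,0],0.6],
  [[0.0015,0,0],[0,0,0],0.6],
  [[0.0015,0,0],[0,0,0],0.6],
  [[-0.03,0,0],[0,0,0],0.6],
  [[-0.06,0,0],[0,0,0],0.6],
  [[-0.0935,0,0],[0,0,0],0.6],
  [[-0.0935,0.123,-0.062],[0,0,0],0.65],
  [[-0.0935,0.123,-0.062],[0,0,0],0.65],
  [[-0.0935,0.123,-0.062],[0,0,0],0.65],
  [[-0.0935,0.123,-0.062],[0,0,0],0.65],
  [[-0.0935,0.123,-0.062],[0,0,0],0.65],
  [[-0.0935,0.123,-0.062],[0,0,0],0.65],
  [[-0.0935,0.123,-0.062],[0,0,0],0.65],
])

```text
clock: 11.62
tool_pos: [0.4744, -0.0057, 0.1105]
orientation: [-71.4, 89.9, 18.7]
force: [0.2, 0.0, -0.1]
opening: 0.0574
```

Run:
```python
from h import *
print(delta((.4735,-.006,.0148)), turn())
im=ctrl.snapshot('side');print(blob('side',im,(.5965,.056,.049),.05,6,F['blue']))
cv2.imwrite('pics/s4.png',cv2.resize(im[150:350,200:460],None,fx=3,fy=3))
```

```text
('shift', array([ 0.0957,  0.0011, -0.0003]), 'jawyaw', np.float64(-180.0), 'wx', None, 'tcp', array([ 0.4744, -0.0057,  0.1105]), 'open', 0.0574, 'j6', np.float64(-23.1), 11.6167) [0.05 0.03 0.1 ]
[0.59479344 0.05632173 0.05      ]
```

View pics/s4.png

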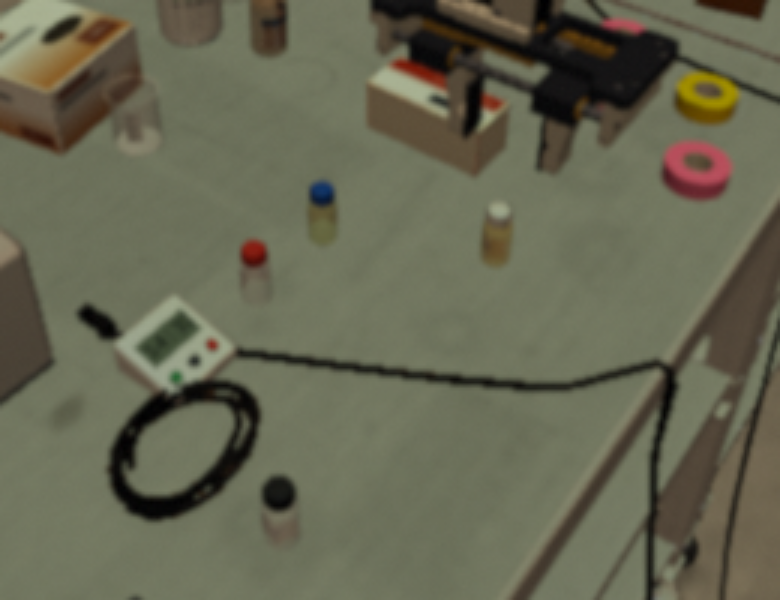

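Blue stands upright at crop (322,215), in line with red. White next.

drive_tool([
  [[0.035,0.001,0],[0,0,0],0.65],
  [[0.07,0.001,0],[0,0,0],0.65],
  [[0.0955,0.001,0],[0,0,0],0.65],
  [[0.0955,0.001,0],[0,0,0],0.65],
  [[0.0955,0.001,0],[0,0,0],0.65],
  [[0.0955,0.001,0],[0,0,0],0],
  [[0.0955,0.001,0],[0,0,0],0],
  [[0.0955,0.001,0],[0,0,0],0],
  [[0.0955,0.001,0],[0,0,0],0],
  [[0.0955,0.001,0],[0,0,0],0],
  [[0.0955,0.001,0],[0,0,0],0],
  [[0.0955,0.001,0],[0,0,0],0],
  [[0.0955,0.001,0],[0,0,0],0],
  [[0.07,0,0],[0,0,0],0],
  [[0.035,0,0],[0,0,0],0],
  [[0,0,0],[0,0,0],0],
  [[-0.03,0,0],[0,0,0],0],
  [[-0.03,0,0],[0,0,0],0],
  [[-0.03,0,0],[0,0,0],0],
])

```text
clock: 13.25
tool_pos: [0.4754, -0.0052, 0.1421]
orientation: [-67.1, 89.7, 22.9]
force: [-0.6, -0.4, -1.0]
opening: 0.0219
```

Run:
```python
from h import *
print(delta((.5955,-.0235,.0155)), turn())
```

```text
('shift', array([ 0.1271, -0.1194, -0.0187]), 'jawyaw', np.float64(-180.0), 'wx', None, 'tcp', array([ 0.4754, -0.0052,  0.1421]), 'open', 0.0219, 'j6', np.float64(-23.1), 13.25) [0.05 0.12 0.29]
```

drive_tool([
  [[0,-0.03,-0.005],[0,0.1,0.2],0],
  [[0,-0.06,-0.01],[0,0.1,0.2],0],
  [[0,-0.09,-0.015],[0,0.1,0.2],0],
  [[0,-0.119,-0.0185],[0,0.1,0.2],0],
  [[0,-0.119,-0.0185],[0,0.1,0.2],0],
  [[0,-0.119,-0.0185],[0,0.1,0.2],0],
  [[0.03,-0.119,-0.0185],[0,0.1,0.2],0],
  [[0.06,-0.119,-0.0185],[0,0.1,0.2],0],
  [[0.09,-0.119,-0.0185],[0,0.1,0.2],0],
  [[0.115,-0.119,-0.0185],[0,0.1,0.2],0],
  [[0.1265,-0.119,-0.0185],[0,0.1,0.2],0],
  [[0.1265,-0.119,-0.0185],[0,0.1,0.2],0],
  [[0.1265,-0.119,-0.0185],[0,0.1,0.2],0],
  [[0.1265,-0.119,-0.0185],[0,0.1,0.2],0],
])

```text
clock: 14.42
tool_pos: [0.5947, -0.0232, 0.0163]
orientation: [-75.3, 89.9, 14.8]
force: [0.9, 0.6, -0.6]
opening: 0.0222
```

Run:
```python
from h import *
print(delta((.5955,-.0235,.0148)), turn())
print(delta((.422,-.2865,.13)), ctrl.get_obs()['force'])
```

```text
('shift', array([ 0.0015, -0.0008, -0.0003]), 'jawyaw', np.float64(-179.9), 'wx', None, 'tcp', array([ 0.5947, -0.0232,  0.0163]), 'open', 0.0222, 'j6', np.float64(-16.5), 14.4167) [0.06 0.02 0.08]
('shift', array([-0.1141,  0.1728, -0.2631]), 'jawyaw', np.float64(-179.9), 'wx', None, 'tcp', array([ 0.5947, -0.0232,  0.0163]), 'open', 0.0222, 'j6', np.float64(-16.5), 14.4167) [ 0.85402137  0.57290973 -0.56974362]
```

drive_tool([
  [[0.0015,0,0],[0,0,0],0],
  [[0.0015,0,0],[0,0,0],0],
  [[0.0015,0,0],[0,0,0],0],
  [[0.0015,0,0],[0,0,0],0.6],
  [[0.0015,0,0],[0,0,0],0.6],
  [[0.0015,0,0],[0,0,0],0.6],
  [[0.0015,0,0],[0,0,0],0.6],
  [[0.0015,0,0],[0,0,0],0.6],
  [[-0.03,0,0],[0,0,0],0.6],
  [[-0.06,0,0],[0,0,0],0.6],
  [[-0.114,0,0],[0,0,0],0.6],
  [[-0.114,0,0],[0,0,0],1],
  [[-0.114,0.173,-0.263],[0,0,0],1],
  [[-0.114,0.173,-0.263],[0,0,0],1],
  [[-0.114,0.173,-0.263],[0,0,0],1],
  [[-0.114,0.173,-0.263],[0,0,0],1],
  [[-0.114,0.173,-0.263],[0,0,0],1],
  [[-0.114,0.173,-0.263],[0,0,0],1],
  [[-0.114,0.173,-0.263],[0,0,0],1],
  [[-0.114,0.173,-0.263],[0,0,0],1],
])

```text
clock: 16.08
tool_pos: [0.4192, -0.2886, 0.1301]
orientation: [-68.1, 89.9, 21.9]
force: [0.1, -0.2, -1.1]
opening: 0.0874
```

Run:
```python
from h import *
im=ctrl.snapshot('side');print(blob('side',im,(.5955,-.0235,.049),.05,6,F['white']))
print(delta((.422,-.2865,.004)), turn())
cv2.imwrite('pics/s5.png',cv2.resize(im[140:350,200:470],None,fx=2.9,fy=2.8))
```

```text
[ 0.59553976 -0.02288758  0.05      ]
('shift', array([ 0.1259, -0.0039,  0.0034]), 'jawyaw', np.float64(179.9), 'wx', None, 'tcp', array([ 0.4181, -0.2899,  0.1299]), 'open', 0.0879, 'j6', np.float64(12.6), 16.1333) [-0.09  0.03  0.02]
```

View pics/s5.png

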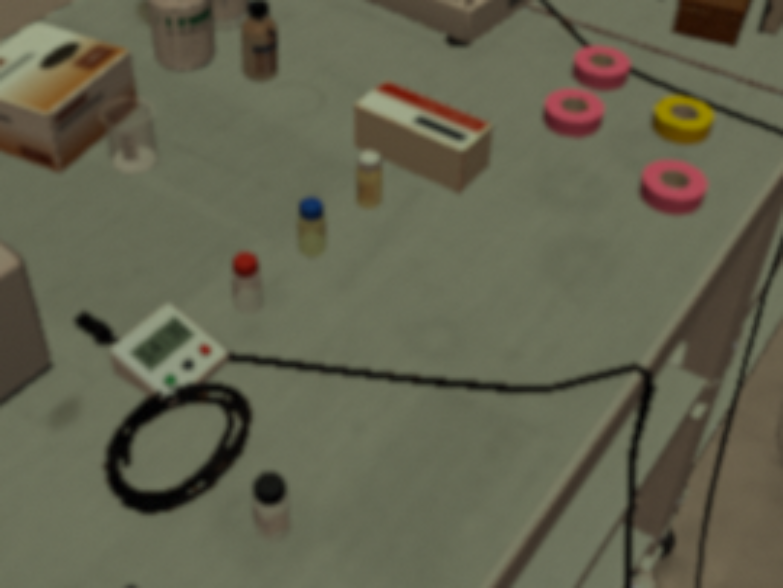

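All three vials stand in line. Now the yellow tape at crop (683,117).

drive_tool([
  [[0,-0.004,0.0035],[0,0,0],1],
  [[0.04,-0.004,0.0035],[0,0,0],1],
  [[0.08,-0.004,0.0035],[0,0,0],1],
  [[0.11,-0.004,0.0035],[0,0,0],1],
  [[0.125,-0.004,0.0035],[0,0,0],1],
  [[0.125,-0.004,0.0035],[0,0,0],1],
  [[0.125,-0.004,0.0035],[0,0,0],1],
  [[0.125,-0.004,0.0035],[0,0,0],0.5],
  [[0.125,-0.004,0.0035],[0,0,0],0.5],
  [[0.125,-0.004,0.0035],[0,0,0],0.5],
  [[0.125,-0.004,0.0035],[0,0,0],0.5],
  [[0.125,-0.004,0.0035],[0,0,0],0.5],
  [[0.125,-0.004,0.0035],[0,0,0],0.5],
  [[0.125,-0.004,0.0035],[0,0,0],0.5],
])

```text
clock: 17.3
tool_pos: [0.4223, -0.2864, 0.0053]
orientation: [-70.7, 89.9, 19.2]
force: [-0.9, 0.8, 4.2]
opening: 0.0535
```

Run:
```python
from h import *
print(delta((.422,-.2865,.13)), turn(), ctrl.get_obs()['force'])
```

```text
('shift', array([-0.1247,  0.0002, -0.    ]), 'jawyaw', np.float64(179.9), 'wx', None, 'tcp', array([ 0.4223, -0.2864,  0.0053]), 'open', 0.0535, 'j6', np.float64(12.0), 17.3) [-0.09  0.02  0.05] [-0.90215282  0.83238819  4.17044184]
```

drive_tool([
  [[0,0,0],[0,0,0],0.2],
  [[-0.02,0,0],[0,0,0],0.2],
  [[-0.05,0,0],[0,0,0],0.2],
  [[-0.085,0,0],[0,0,0],0.2],
  [[-0.125,0,0],[0,0,0],0.2],
  [[-0.125,-0.03,0.03],[0,0,0],0.2],
  [[-0.125,-0.057,0.061],[0,0,0],0.2],
  [[-0.125,-0.086,0.092],[0,0,0],0.2],
  [[-0.125,-0.115,0.122],[0,0,0],0.2],
  [[-0.125,-0.143,0.153],[0,0,0],0.2],
  [[-0.125,-0.172,0.1835],[0,0,0],0.2],
  [[-0.125,-0.172,0.1835],[0,0,0],0.2],
  [[-0.125,-0.172,0.1835],[0,0,0],0.2],
  [[-0.125,-0.172,0.1835],[0,0,0],0.2],
])

```text
clock: 18.47
tool_pos: [0.5938, -0.103, 0.1297]
orientation: [73.7, 89.9, 163.7]
force: [-0.3, -0.3, -0.8]
opening: 0.054
```

Run:
```python
from h import *
im=ctrl.snapshot('side');print(delta((.594,-.103,.0565)), turn(), ctrl.get_obs()['force'])
cv2.imwrite('pics/s6.png',cv2.resize(im[100:300,220:480],None,fx=3,fy=3))
```

```text
('shift', array([ 0.0735, -0.0005,  0.0005]), 'jawyaw', np.float64(179.9), 'wx', None, 'tcp', array([ 0.5935, -0.1036,  0.13  ]), 'open', 0.0539, 'j6', np.float64(-8.7), 18.5167) [-0.1   0.02 -0.03] [-0.44540972 -1.2096335  -0.7207103 ]
```

View pics/s6.png

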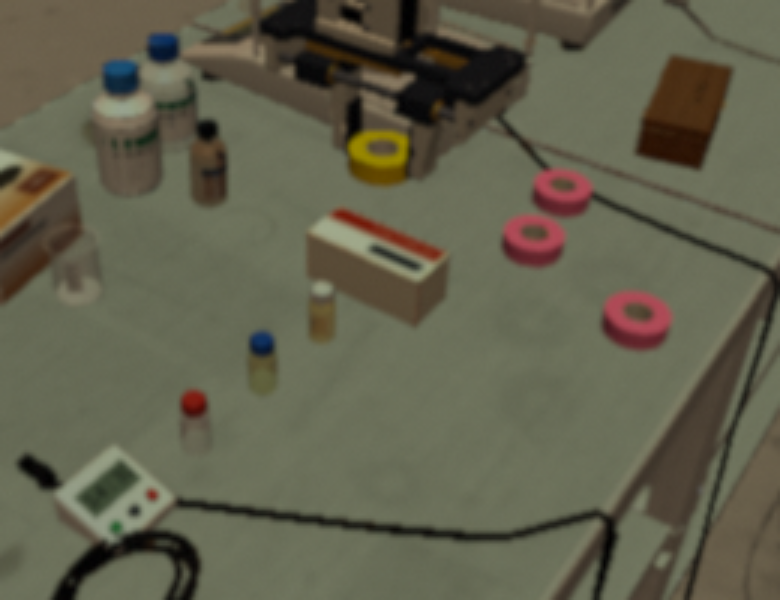

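The tape is held level above the carton, at crop (380,157). Lowering.

drive_tool([
  [[0.03,-0.0005,0.0005],[0,0,0],0.2],
  [[0.055,-0.0005,0.0005],[0,0,0],0.2],
  [[0.068,-0.0005,0.0005],[0,0,0],0.2],
  [[0.0735,-0.0005,0.0005],[0,0,0],0.2],
  [[0.0735,-0.0005,0.0005],[0,0,0],0.2],
  [[0.0735,-0.0005,0.0005],[0,0,0],0.2],
  [[0.0735,-0.0005,0.0005],[0,0,0],0.2],
])

```text
clock: 19.1
tool_pos: [0.594, -0.1038, 0.0573]
orientation: [-61.8, 90.0, 28.0]
force: [-0.4, -1.6, -0.1]
opening: 0.0537
```

Run:
```python
from h import *
print(delta((.594,-.103,.0555)), turn(), ctrl.get_obs()['force'])
```

```text
('shift', array([0.0018, 0.    , 0.0008]), 'jawyaw', np.float64(179.8), 'wx', None, 'tcp', array([ 0.594 , -0.1038,  0.0573]), 'open', 0.0537, 'j6', np.float64(-8.8), 19.1) [-0.15  0.02  0.04] [-0.41459689 -1.57753536 -0.10960845]
```

drive_tool([
  [[0.0015,0,0.0005],[0,0,0],0.2],
  [[0.0015,0,0.0005],[0,0,0],0.2],
  [[0.0015,0,0.0005],[0,0,0],0.2],
  [[0.0015,0,0.0005],[0,0,0],1],
  [[0.0015,0,0.0005],[0,0,0],1],
  [[0.0015,0,0.0005],[0,0,0],1],
  [[0.0015,0,0.0005],[0,0,0],1],
  [[0.0015,0,0.0005],[0,0,0],1],
  [[0.0015,0,0.0005],[0,0,0],1],
  [[-0.03,0,0],[0,0,0],1],
  [[-0.07,0,0],[0,0,0],1],
  [[-0.11,0,0],[0,0,0],1],
  [[-0.15,0.02,-0.04],[0,0,0],1],
  [[-0.15,0.06,-0.08],[0,0,0],1],
  [[-0.15,0.1,-0.12],[0,0,0],1],
  [[-0.15,0.12,-0.16],[0,0,0],1],
  [[-0.15,0.13,-0.2],[0,0,0],1],
  [[-0.15,0.13,-0.2],[0,0,0],1],
  [[-0.15,0.13,-0.2],[0,0,0],1],
  [[-0.15,0.13,-0.2],[0,0,0],1],
])

```text
clock: 20.77
tool_pos: [0.4621, -0.3054, 0.2072]
orientation: [-69.4, 90.0, 20.2]
force: [0.9, 0.7, 0.5]
opening: 0.0878
```

Run:
```python
from h import *
for c in('top','side'):
    im=ctrl.snapshot(c)
    for n,g,z in(('red',(.596,.136,.049),.05),('blue',(.596,.056,.049),.05),('white',(.595,-.023,.049),.05),('yellow',(.594,-.103,.065),.0645)):
        print(c,n,blob(c,im,g,z,11 if n=='yellow' else 6,F[n]).round(4))
    o=(210,90) if c=='top' else (200,130)
    cv2.imwrite(f'pics/e_{c}.png',cv2.resize(im[o[1]:o[1]+200,o[0]:o[0]+260],None,fx=3,fy=3))
print(ctrl.get_obs()['clock'],ctrl.get_obs()['tool_pos'],ctrl.get_obs()['qvel'].round(2))
```

```text
top red [0.5967 0.1344 0.05  ]
top blue [0.5966 0.0543 0.05  ]
top white [ 0.5951 -0.0229  0.05  ]
top yellow [nan nan nan]
side red [0.5943 0.1369 0.05  ]
side blue [0.5949 0.0561 0.05  ]
side white [ 0.5955 -0.0229  0.05  ]
side yellow [ 0.5941 -0.1025  0.0645]
20.8667 [ 0.46339636 -0.30346776  0.20707727] [ 1.59  0.08  0.02 -0.03 -0.07  0.1 ]h.py:15: RuntimeWarning: invalid value encountered in scalar divide
  y,x=np.mgrid[-r:r+1,-r:r+1];return ray(cam,[u+(g*x).sum()/g.sum(),v+(g*y).sum()/g.sum()],z)
```

View pics/e_side.png

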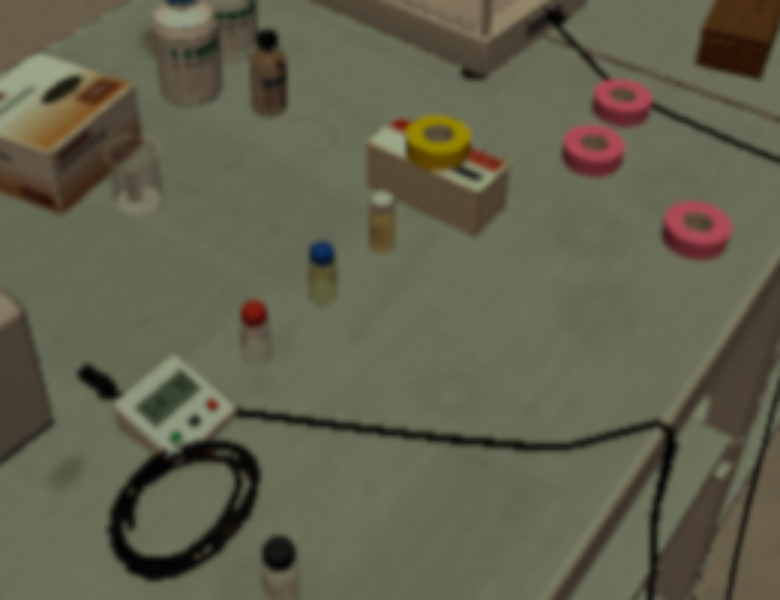

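View pics/e_top.png

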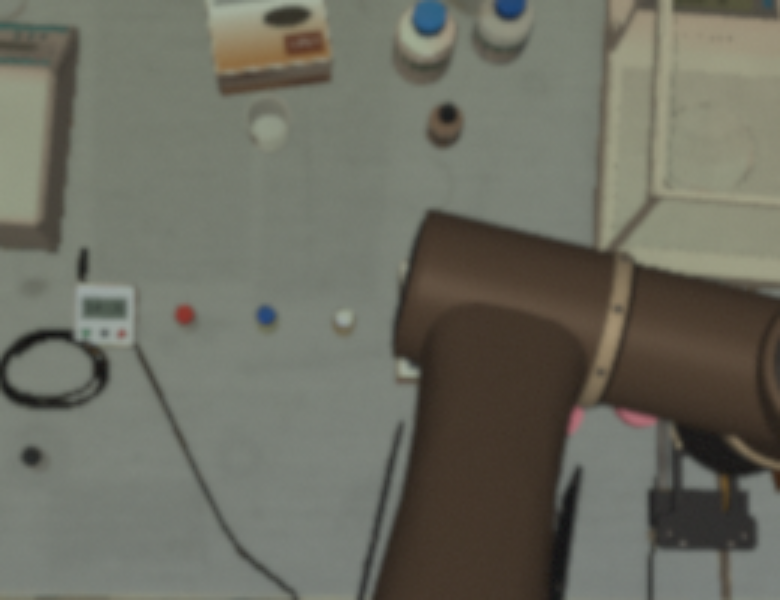

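The side view shows all three vials upright in line, the tape flat on the carton at crop (438,142), and the bystanders where they were. In the top view the arm hides the tape, and the vials read within 2 mm of target. Handing in.

```bash
python3 -c "
from h import *
print(ctrl.close_job())"
```

```text
the job is handed in; nothing more can be done
None
```

I stood the red, blue and white vials in line between the timer and the carton and laid the yellow tape flat on the carton. I then moved the arm clear and handed the job in at about 21 s of the 112 s allowed. No verdict was reported.

Last checks:
- **Vials:** both cameras put each one within about 3 mm of its target, and all three stood upright in the side view. Red was at about (0.596, 0.136), blue at (0.596, 0.055) and white at (0.595, -0.023). The two cameras differed by up to 2.5 mm.
- **Tape:** the side view showed it flat and about 1 mm from the carton's centre. The arm hid it in the last top view, so only the side camera confirms this.
- **Bystanders:** the black-capped vial, beaker and brown bottle looked unmoved in the final pictures. I did not measure them again.
- **Carton distance:** I measured 318 mm between the timer and the carton against the stated 320 mm. I set the targets from the stated 320 mm.

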